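# Level the tea tray on its folding stand

### The arm

A 6-joint arm with a two-finger parallel gripper is mounted at the origin on the work surface. World frame = base frame: x ahead of the robot, y to its left, z up, the work surface at z = 0. Lengths are in m, angles in rad, forces in N, time in s.
With the tool pointing down it reaches from about 0.35 to 0.975 m from the base axis. Payload 17.4 kg.
Tool frame: the origin (TCP) lies on the centre line of the jaws, within the pads' length; the fingertips stand 8 mm ahead of it and the grasp point (between the pads) lies 11 mm behind it; z points along the fingers, y is the line along which they close (so a half turn about z gives the same grasp; the last joint's range is limited). The gripper opens to 85 mm and grips with 20 to 120 N. Pads are 22 mm wide; open, the fingers measure 114 mm over their backs; the gripper's body (76 mm by 85 mm) begins 54 mm behind the grasp point. The pads swing forward as they close: fully open they stand 13 mm farther back than shut.
Start: joints at [-1.264, 0.116, 1.442, -0, 1.584, -0.038], TCP at [0.228, -0.635, 0.239] pointing down, gripper open.
Joint ranges: [-2.83, 2.83], [-0.83, 2.19], [0.07, 2.5], [-1.14, 4.28], [0.01, 3], [-2.97, 2.97]. Speed limits (rad/s): [1.89, 1.89, 2.22, 3.14, 3.14, 3.14].

### API

Orientations are given as [roll, pitch, yaw] about the fixed x, y, z axes, in that order (R = Rz(yaw) Ry(pitch) Rx(roll)).
In Python, from rig import monitor, viewer, order gives the robot as it stands.
- The arm moves only by the tool move_arm, never from a script. Its arguments are lists of equal length, an entry for each row: "translation": the shift along the tool's x, y, z in cm, a list of three; "yaw": the turn about the tool's z in degrees. In form: {"translation": [[tx, ty, tz], ...], "yaw": [yaw, ...]}. A call has 1 to 10 rows; each row shifts and turns the commanded pose from where the row before left it, along the tool's axes as they then stand; what a row does not reach is not made up. A row lasts 1/10 s, in which the tool goes at most 50 mm and 8.59 degrees, less where a joint would pass 70% of its speed; a pose out of reach is approached as far as the arm can. A call is refused whole if a number of a shift passes 5 or a number of a turn 8.59, either way. A call with a gripper value outside its range is refused whole. "hand" is the opening, from 0 (shut) to 1 (fully open), set as the call begins (left out, the last holds). The fingers move at their own pace and stop on an object; "force" is the grip in N (left out, the last holds). Time passes only in rows, so rows that do not move let the fingers close. It gives the time, the measured TCP pose, the force, the opening and the grip force at its end, in the units of the state.
- monitor.read_state(): the state, without advancing time (a new reading comes with each control period).
- viewer.read_camera(name): name is "scene" or "top" or "wrist"; returns the picture (420x560x3 uint8, red, green, blue); there is no depth.
- viewer.calibration(name): a dict with "fov_y" (degrees; the focal length in pixels is half the picture's height over the tangent of half this angle, whatever the lens; pixels are square), "cx", "cy" (the principal point, pixels), "dist" ([k1, k2, p1, p2, k3] as OpenCV has them; the pictures are not rectified), "xyz" and "attitude" of the camera in the world. Camera axes: x right, y up, looking along -z (the intrinsics and any distortion apply to the point x, -y, -z); pixel columns grow to the right and rows downward; lengths in m; the calibration is good to about 2 mm. A picture is of the moment at which its call begins: read the wrist's pose just before it. calibration takes no time and is no camera call; for the wrist camera it gives the pose at the moment of the call.
- order.job_done(): hands the job in; it is judged then, once.
The state is a dict: "time_s": time; "joint_positions": joint angles; "qvel": joint speeds; "joint_efforts": joint torques, N m; "eef_pos": TCP position; "eef_rot": TCP orientation; "wrist_force": force on the tool from outside, world axes, zero at the start; "wrist_torque": the same for the moment, N m; "opening": finger opening in m; "finger_force": force on a finger pad.
Only numpy, scipy, OpenCV 4.12 (cv2) and the standard library are available. Lean on these libraries where they do the work, as an engineer would, in place of code of your own. Each camera call takes 0.05 s, during which the arm holds its last target. There are 200 camera calls.

### The job

Get the oval tea tray ready for serving: swing the folding leg of its stand all the way out until it snaps into its end position, and only then take the red levelling knob, press that end of the tray fully down against its spring and, still pressing, turn the knob until the bubble of the spirit level rests between its two black lines. Finish while still gripping the knob and holding the tray pressed down with the bubble centred: do not let go. Leave the glasses, teapot, canister and spoon block where they stand.

Things in the scene. Friction and masses are not known exactly. Their poses are not given: they have to be found in the camera images.
- stand: folding tray stand, grey steel, fixed to the step; origin under its base plate, z up. Its y axis runs from the tray's hinge (y = -110 mm) to the levelling knob (y = +175 mm, x = 0). The oval steel tray on it is 260 mm (y from -130 to +130 mm) by 160 mm (x), its upper face about 64 mm above the step, rim to about 75 mm
- leg (a joint): angle of the leg about a vertical hinge, rad: 0 folded (points along the stand's +x), 1.571 fully out (along the stand's +y, under and past the knob); swings counterclockwise seen from above. A spring holds it back (up to 2.5 N at the post) as far as 1.2 rad; past that it snaps to its end by itself and about 2.5 N is needed to pull it back
- leg_pivot (a point): point on the vertical hinge axis of the leg, 22 mm above the step, in the stand at x = 0, y = +115 mm
- leg_post (a point): centre of the top of the upright round orange post at the end of the leg: 16 mm across, top 63 mm above the step, standing 42 mm above the flat steel leg bar (18 mm wide, its top 21 mm above the step), 120 mm from the hinge axis. The x axis of this frame points outwards along the leg
- rocker (a joint): how far the knob end of the tray is pressed down, rad: 0 = sprung up, 0.030 = fully down on its stop (about 8 mm lower at the knob). At the knob it takes about 4.5 N to start and 6.5 N to reach the stop; let go, it springs up again. Press with about 7 to 20 N
- level_knob: red bar knob of the levelling screw: bar 44 mm long (x axis), 12 thick (y axis), from 6 to 40 mm above the origin, which is on the screw axis (z), about 70 mm above the step with the tray up, 62 pressed. Brass collar (radius 13) to 7 mm above the origin. Clockwise from above raises the knob end, 2.3 mm per rad; stiff (0.08 N m), stays put. It starts needing 0.45 to 1.35 rad clockwise
- bubble_mid (a point): centre of the pale bubble, about 26 mm long, that slides in the green vial along the stand's y axis. It moves to the higher end: with the tray sprung up it lies at the knob end; with the tray fully down it moves towards the knob by about 22 mm for each rad the knob is turned clockwise. Pressing harder shifts it back by 0.3 mm per N. It lags: about 2 s to settle
- vial_mid (a point): middle of the green vial (24 mm across) of the black spirit level (160 x 44 x 34 mm) in the middle of the tray, halfway between its two black lines, 39 mm apart; its y axis runs along the vial towards the knob. The bubble is centred when bubble_mid is within 5 mm of this point along y
- glass1: gold-rimmed tea glass, 60 mm across, 85 mm high, origin under its foot; leave alone
- glass2: a second such glass; leave alone
- glass3: a third such glass; leave alone
- teapot: blue ceramic teapot, 120 mm body, 180 mm over spout and handle, 122 mm high, origin under its foot; leave alone
- canister: steel sugar canister with a clip clasp, 94 mm across, 120 mm high, origin under it; leave alone
- spoon_block: wooden block 50 x 90 x 45 mm holding two upright teaspoons (to 135 mm), origin under it; leave alone

How it is judged:
By the outcome, as a careful person would: the job done as asked, in the order asked, and still so for the second after the job is handed in, while the arm keeps its last pose, push and grip.
It also fails if it takes over 67 s, if anything falls off the work surface, if the arm or the gripper's body presses on something with over 40 N, if the wrist force passes 120 N, or if a joint passes its speed limit or range.

## Working session

There is one attempt and no reset: what is moved stays moved. The work goes in short steps, Python scripts to look and compute and a tool call to move; the robot and the scene stay as the last step left them, time stands still between calls to the robot, and variables do not carry over. Pictures are saved under pics/ and viewed, at most 10 in all, crops included, and the job is handed in when it is done.

Besides the shell and the picture viewer there is one more tool, called after "Call:" as name([rows], argument=value, ...), one row to a line, values as JSON. move_arm: Moves the arm, as the interface text tells. Its arguments: {"type":"object","properties":{"translation":{"type":"array","items":{"type":"array","items":{"type":"number"}}},"yaw":{"type":"array","items":{"type":"number"}},"hand":{"type":"number"},"force":{"type":"number"}},"required":["translation","yaw"]}

```bash
ls; mkdir -p pics; cat > h.py <<'E'
import numpy as np, cv2
from scipy.spatial.transform import Rotation as R
from rig import monitor, viewer, order
def K(c):
    f=210/np.tan(np.radians(c['fov_y'])/2); return np.array([[f,0,c['cx']],[0,f,c['cy']],[0,0,1.]])
def ray(c,uv):
    p=cv2.undistortPoints(np.array(uv,float).reshape(-1,1,2),K(c),np.array(c['dist'],float)).reshape(-1,2)
    d=np.c_[p[:,0],-p[:,1],-np.ones(len(p))]
    return np.array(c['xyz']),d@R.from_euler('xyz',c['attitude']).as_matrix().T
def onz(c,uv,z):
    o,d=ray(c,uv); return o+d*((z-o[2])/d[:,2])[:,None]
def proj(c,P):
    q=(np.atleast_2d(P)-np.array(c['xyz']))@R.from_euler('xyz',c['attitude']).as_matrix()
    q=q*[1,-1,-1]
    return cv2.projectPoints(q.reshape(-1,1,3),np.zeros(3),np.zeros(3),K(c),np.array(c['dist'],float))[0].reshape(-1,2)
def shot(n,f=None):
    c=viewer.calibration(n); im=viewer.read_camera(n)
    if f: cv2.imwrite('pics/'+f,im[:,:,::-1])
    return c,im
E
python3 - <<'E'
from h import *
for n in ['scene','top','wrist']:
    c,im=shot(n,n+'0.png'); print(n,c)
a=[cv2.imread(f'pics/{n}0.png') for n in ['scene','top']]
s=monitor.read_state(); print({k:np.round(v,3) for k,v in s.items()})
E
```

```text
pics
scene {'fov_y': 56.839271074431714, 'cx': 279.8780164603802, 'cy': 206.036203093755, 'dist': array([0.03543803, 0.        , 0.        , 0.        , 0.        ]), 'xyz': array([ 1.23159534, -0.28225537,  0.83327483]), 'attitude': array([0.76853139, 0.01690777, 1.19753814])}
top {'fov_y': 45.11363097308427, 'cx': 272.9365447667361, 'cy': 200.96869680277905, 'dist': array([-0.05207844,  0.        ,  0.        ,  0.        ,  0.        ]), 'xyz': array([ 0.49555061, -0.01229327,  1.53116816]), 'attitude': array([ 0.06304732, -0.01568501, -1.57082801])}
wrist {'fov_y': 61.61912256885318, 'cx': 278.74487992046926, 'cy': 208.3468939543419, 'dist': array([-0.03563245,  0.        ,  0.        ,  0.        ,  0.        ]), 'xyz': array([ 0.28991508, -0.61277616,  0.37406723]), 'attitude': array([-2.62721094e-01,  6.18861959e-04, -1.22606198e+00])}
{'time_s': np.float64(0.15), 'joint_positions': array([-1.264,  0.116,  1.442,  0.   ,  1.584, -0.038]), 'qvel': array([ 0.001, -0.   , -0.001,  0.   ,  0.   ,  0.001]), 'joint_efforts': array([ 1.0000e-03, -7.3251e+01, -6.3285e+01,  0.0000e+00,  5.0000e-03,
        0.0000e+00]), 'eef_pos': array([ 0.228, -0.635,  0.239]), 'eef_rot': array([-3.141, -0.   ,  0.345]), 'wrist_force': array([ 0.633, -0.586,  0.297]), 'wrist_torque': array([-0.011, -0.016,  0.018]), 'finger_force': np.float64(0.0), 'opening': np.float64(0.085)}
```

View pics/scene0.png

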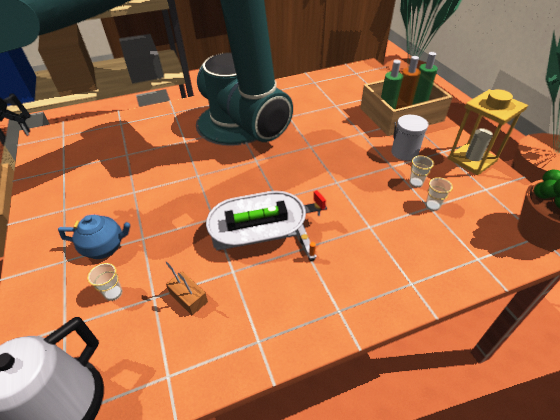

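View pics/top0.png

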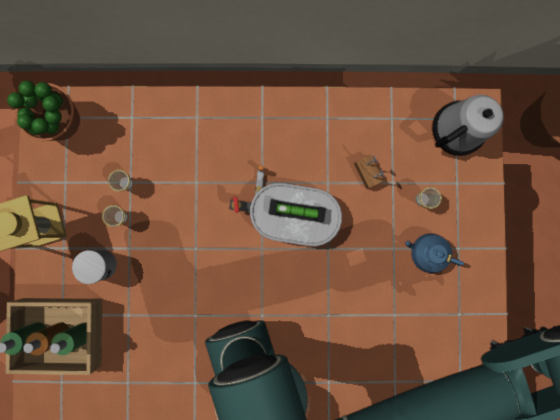

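Scene view: tray at (255,215), with the knob at (320,200) and the leg post near (312,255). Top view: knob (237,205), leg end near (261,172), vial (297,212), and no obstacles close to the knob or leg.

```bash
cat >> h.py <<'E'
def blob(im,kind):
    h=cv2.cvtColor(im,cv2.COLOR_RGB2HSV).astype(int); H,S,V=h[...,0],h[...,1],h[...,2]
    m={'red':((H<5)|(H>174))&(S>180)&(V>100),'green':(H>40)&(H<75)&(S>150)&(V>70)}[kind].astype(np.uint8)
    n,l,st,ce=cv2.connectedComponentsWithStats(m); 
    return [(st[i],ce[i]) for i in np.argsort(-st[1:,4])[:4]+1],m
def tri(c1,p1,c2,p2):
    o1,d1=ray(c1,[p1]);o2,d2=ray(c2,[p2]);d1=d1[0]/np.linalg.norm(d1);d2=d2[0]/np.linalg.norm(d2)
    t=np.linalg.lstsq(np.c_[d1,-d2],o2-o1,rcond=None)[0]; a,b=o1+t[0]*d1,o2+t[1]*d2
    return (a+b)/2,np.linalg.norm(a-b)
E
python3 - <<'E'
from h import *
for n in ['scene','top']:
    im=cv2.imread(f'pics/{n}0.png')[:,:,::-1].copy()
    for k in ['red','green']:
        for s,c in blob(im,k)[0]: print(n,k,s,c.round(1))
s=cv2.imread('pics/scene0.png')[150:290,190:350]; t=cv2.imread('pics/top0.png')[150:260,215:355]
cv2.imwrite('pics/crop0.png',np.vstack([cv2.resize(s,(450,394),interpolation=2),cv2.resize(t,(450,354)[:2],interpolation=2)])[:740] if 0 else np.hstack([cv2.resize(s,(400,350),interpolation=2),cv2.resize(t,(400,350),interpolation=2)]))
E
```

```text
scene red [314 191  12  19  85] [319.9 198.3]
scene red [320 206   1   1   1] [320. 206.]
scene green [233 206  46  16 306] [254.1 214.1]
scene green [546 170  14  17 160] [552.7 177.4]
top red [236 199   3  13  20] [236.8 205.5]
top green [285 205  33  13 249] [301.9 211. ]
top green [35 87  8  8 21] [37.9 91.9]
top green [ 33 119   9   5  20] [ 38.1 120.7]
top green [43 97  9  7 17] [46.6 98.8]
```

View pics/crop0.png

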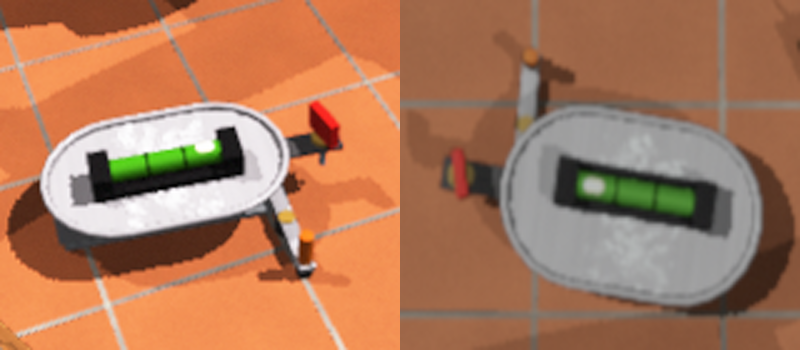

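```bash
python3 - <<'E'
from h import *
cs,ct=[viewer.calibration(n) for n in ['scene','top']]
for n,a,b in [('post',(312.8,243.5),(260.9,167.9)),('knob',(320,199),(236,205)),('vial',(256.4,214.4),(297.6,211)),]:
    print(n,tri(cs,a,ct,b))
# tray outline centre at rim
im=cv2.imread('pics/top0.png')
for n,uv in [('bar ends top',[(458.5/1,0)])]: pass
k1,k2=[((x-400)/2.857+215,y/3.18+150) for x,y in [(456,152),(463,196)]]
print('knob ends top',k1,k2,onz(ct,[k1,k2],0.11))
E
```

```text
post (array([0.68629214, 0.00282994, 0.06354639]), np.float64(0.006537276248658488))
knob (array([0.57614336, 0.07336597, 0.09334042]), np.float64(0.006749812832179207))
vial (array([ 0.55908686, -0.10226457,  0.08724335]), np.float64(0.006836844152483108))
knob ends top (234.60098004900246, 197.7987421383648) (237.05110255512776, 211.63522012578616) [[0.59412029 0.07336137 0.11      ]
 [0.55514169 0.06629506 0.11      ]]
```

```bash
cat >> h.py <<'E'
def plan(wps,s0=None,dmax=4.5,amax=8):
    """wps: (x,y,z m, psi deg, min rows); prints rounded rows; tool z straight down"""
    s=monitor.read_state(); p=np.array(s['eef_pos']) if s0 is None else np.array(s0[:3]); a=np.degrees(s['eef_rot'][2]) if s0 is None else s0[3]
    for x,y,z,b,n in wps:
        g=np.array([x,y,z]); db=b-a
        if n<=1 or s0 is None: pass
        n=int(max(n,np.ceil(np.linalg.norm(g-p)*100/dmax),np.ceil(abs(db)/amax))); p0,a0=p.copy(),a
        T,Y=[],[]
        for i in range(1,n+1):
            w=p0+(g-p0)*i/n; A=np.radians(a); c,sn=np.cos(A),np.sin(A)
            M=np.array([[c,sn,0],[sn,-c,0],[0,0,-1]])   # columns tool axes
            t=np.round(M.T@(w-p)*100,2); yw=round(-(a0+(b-a0)*i/n-a),1)
            p=p+M@t/100; a-=yw; T.append(t.tolist()); Y.append(yw)
        for j in range(0,n,10): print(T[j:j+10],Y[j:j+10])
    print('end',p.round(4),round(a,2)); return [*p,a]
E
python3 - <<'E'
from h import *
e=plan([(0.6835,-0.0327,0.239,85,1)])
plan([(0.6835,-0.0327,0.054,85,1)],e)
E
```

```text
[[3.72, -2.43, -0.0], [3.87, -2.18, -0.0], [4.01, -1.91, -0.0], [4.13, -1.64, -0.01], [4.23, -1.35, 0.0], [4.31, -1.07, 0.0], [4.37, -0.79, -0.0], [4.42, -0.48, -0.0], [4.44, -0.19, -0.0], [4.44, 0.1, -0.01]] [np.float64(-3.8), np.float64(-3.9), np.float64(-3.8), np.float64(-3.9), np.float64(-3.8), np.float64(-3.8), np.float64(-3.9), np.float64(-3.8), np.float64(-3.8), np.float64(-3.9)]
[[4.42, 0.41, 0.0], [4.39, 0.7, 0.0], [4.33, 0.99, -0.0], [4.25, 1.28, -0.0], [4.16, 1.56, -0.0], [4.05, 1.84, -0.0], [3.91, 2.1, -0.01]] [np.float64(-3.8), np.float64(-3.9), np.float64(-3.8), np.float64(-3.8), np.float64(-3.9), np.float64(-3.8), np.float64(-3.8)]
end [ 0.6835 -0.0327  0.239 ] 84.96
[[0.0, 0.0, 3.7], [0.0, 0.0, 3.7], [0.0, 0.0, 3.7], [0.0, 0.0, 3.7], [0.0, 0.0, 3.7]] [np.float64(-0.0), np.float64(-0.0), np.float64(-0.0), np.float64(-0.0), np.float64(-0.0)]
end [ 0.6835 -0.0327  0.054 ] 84.96
```

Call:
move_arm([
  [3.7,-2.4,0],
  [3.9,-2.2,0],
  [4.0,-1.9,0],
  [4.1,-1.6,0],
  [4.2,-1.4,0],
  [4.3,-1.1,0],
  [4.4,-0.8,0],
  [4.4,-0.5,0],
  [4.4,-0.2,0],
  [4.4,0.1,0],
], yaw=[-3.8,-3.9,-3.8,-3.9,-3.8,-3.8,-3.9,-3.8,-3.8,-3.9], hand=0)

```text
time_s: 1.15
eef_pos: [0.4953, -0.2798, 0.2393]
eef_rot: [3.142, 0.0, 1.018]
wrist_force: [0.0, -0.5, 0.0]
opening: 0.0002
finger_force: 0.0
```

Call:
move_arm([
  [4.4,0.4,0],
  [4.4,0.7,0],
  [4.3,1.0,0],
  [4.3,1.3,0],
  [4.2,1.6,0],
  [4.0,1.8,0],
  [3.9,2.1,0],
  [0,0,0],
  [0,0,0],
], yaw=[-3.8,-3.9,-3.8,-3.8,-3.9,-3.8,-3.8,0,0])

```text
time_s: 2.05
eef_pos: [0.6823, -0.0329, 0.2385]
eef_rot: [-3.14, 0.0, 1.484]
wrist_force: [0.4, -0.3, 0.2]
opening: 0.0004
finger_force: 0.0
```

```bash
python3 - <<'E'
from h import *
c,im=shot('wrist','w1.png')
for k in ['red','green']:
    for s,ce in blob(im,k)[0][:2]: print(k,s,ce.round(1))
print('post pred',proj(c,[[0.686,0.0028,0.063],[0.576,0.0734,0.11],[0.559,-.102,.087]]))
E
```

```text
red [ 96  57  65  28 234] [132.1  72.8]
red [112  65   1   1   1] [112.  65.]
green [ 133  223   31   93 1446] [150.3 270.6]
post pred [[279.52382529 149.01173441]
 [116.83124828  69.89738187]
 [149.10077476 281.35604397]]
```

View pics/w1.png

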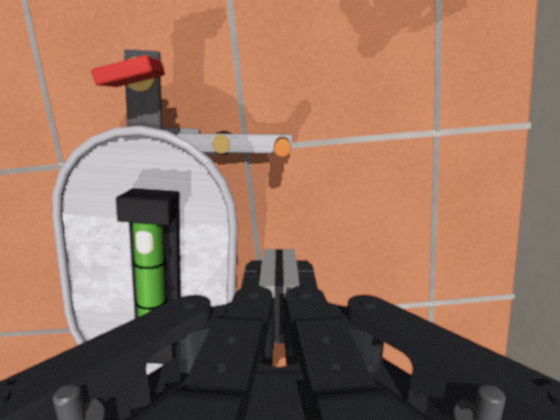

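Wrist view: post top at (283,147), knob bar around (128,71) with its collar at (140,85), and leg clear of the fingers.

```bash
python3 - <<'E'
from h import *
c=viewer.calibration('wrist'); ct=viewer.calibration('top');cs=viewer.calibration('scene')
print(onz(c,[(283,147)],.063), onz(c,[(132,72.8)],.095),onz(c,[(92,70),(160,58)],.11), onz(c,[(140,86)],.077))
for n,p in [('post',((283,147),(260.9,167.9),(312.8,243.5))),('knob',((131,73),(236,205),(320,199)))]:
    print(tri(c,p[0],ct,p[1]),tri(c,p[0],cs,p[2]))
e=[0.6823,-.0329,.2385,85.]
e=plan([(0.686,-0.034,0.054,85,1)],e)
E
```

```text
[[0.68895478 0.0033567  0.063     ]] [[0.58046929 0.07182038 0.095     ]] [[0.5578102  0.0744745  0.11      ]
 [0.60787714 0.07747845 0.11      ]] [[0.57817895 0.06377678 0.077     ]]
(array([6.89169410e-01, 2.26415808e-04, 3.02140483e-02]), np.float64(0.00028645617651896224)) (array([0.68928444, 0.00422135, 0.06665468]), np.float64(0.0012568386521194515))
(array([0.57545516, 0.07201042, 0.08458865]), np.float64(0.0024792853653886377)) (array([0.582573  , 0.07211014, 0.10030922]), np.float64(0.0027596938382798797))
[[-0.02, 0.08, 3.69], [-0.01, 0.07, 3.69], [-0.02, 0.08, 3.69], [-0.01, 0.07, 3.69], [-0.02, 0.08, 3.69]] [-0.0, -0.0, -0.0, -0.0, -0.0]
end [ 0.686 -0.034  0.054] 85.0
```

Call:
move_arm([
  [0,0.1,3.7],
  [0,0.1,3.7],
  [0,0.1,3.7],
  [0,0.1,3.7],
  [0,0,3.6],
  [0,0,0],
  [0,0,0],
], yaw=[0,0,0,0,0,0,0])

```text
time_s: 2.8
eef_pos: [0.686, -0.0349, 0.0564]
eef_rot: [-3.142, 0.0, 1.481]
wrist_force: [0.3, 0.4, 0.4]
opening: 0.0001
finger_force: 0.0
```

```bash
python3 - <<'E'
from h import *
s=monitor.read_state(); print(s['eef_pos'],s['eef_rot'],s['wrist_force'])
P=np.array([.5695,.0135])
w=[]
for h,t in [(-5,-.018)]+[(h,-.018) for h in range(0,71,5)]:
    a=np.radians(h); u=np.array([np.cos(a),np.sin(a)]); v=np.array([-u[1],u[0]])
    q=P+.118*u+t*v; w.append((*q,.054,h+90.,4 if h==-5 else 1))
plan(w)
E
```

```text
[ 0.68600855 -0.03489486  0.05635554] [-3.14152292e+00  1.03400896e-04  1.48138731e+00] [0.30066411 0.44177681 0.39969769]
[[0.5, -0.06, 0.06], [0.5, -0.06, 0.06], [0.5, -0.05, 0.06], [0.51, -0.06, 0.06]] [np.float64(-0.0), np.float64(-0.1), np.float64(0.0), np.float64(-0.0)]
[[1.03, 0.11, -0.0]] [np.float64(-5.0)]
[[1.04, 0.11, -0.0]] [np.float64(-5.0)]
[[1.03, 0.11, -0.0]] [np.float64(-5.0)]
[[1.04, 0.12, -0.0]] [np.float64(-5.0)]
[[1.03, 0.11, -0.0]] [np.float64(-5.0)]
[[1.04, 0.11, -0.0]] [np.float64(-5.0)]
[[1.03, 0.11, -0.0]] [np.float64(-5.0)]
[[1.04, 0.11, -0.0]] [np.float64(-5.0)]
[[1.03, 0.11, -0.0]] [np.float64(-5.0)]
[[1.04, 0.11, -0.0]] [np.float64(-5.0)]
[[1.03, 0.12, -0.0]] [np.float64(-5.0)]
[[1.04, 0.11, -0.0]] [np.float64(-5.0)]
[[1.03, 0.11, -0.0]] [np.float64(-5.0)]
[[1.04, 0.11, -0.0]] [np.float64(-5.0)]
[[1.04, 0.11, -0.0]] [np.float64(-5.0)]
end [0.6267 0.1182 0.054 ] 159.98
```

Call:
move_arm([
  [0.5,0,0],
  [0.5,-0.1,0],
  [0.5,0,0],
  [0.5,-0.1,0],
  [1.03,0.11,0],
  [1.03,0.11,0],
  [1.03,0.11,0],
], yaw=[0,0,0,0,-5,-5,-5])

```text
time_s: 3.5
eef_pos: [0.6895, 0.0175, 0.0558]
eef_rot: [3.141, 0.001, 1.748]
wrist_force: [-0.2, -2.5, 1.1]
opening: 0.0
finger_force: 1.1
```

Call:
move_arm([
  [1.03,0.11,0],
  [1.03,0.11,0],
  [1.03,0.11,0],
  [1.03,0.11,0],
  [1.03,0.11,0],
  [1.03,0.11,0],
], yaw=[-5,-5,-5,-5,-5,-5])

```text
time_s: 4.1
eef_pos: [0.6723, 0.0767, 0.0559]
eef_rot: [3.14, 0.001, 2.272]
wrist_force: [4.5, -0.3, 0.2]
opening: -0.0002
finger_force: 1.4
```

Call:
move_arm([
  [1.03,0.11,0],
  [1.03,0.11,0],
  [1.03,0.11,0],
  [1.03,0.11,0],
  [1.03,0.11,0],
  [1.03,0.11,0],
  [0,0,0],
  [0,0,0],
], yaw=[-5,-5,-5,-5,-5,-5,0,0])

```text
time_s: 4.9
eef_pos: [0.6277, 0.1186, 0.0557]
eef_rot: [3.141, 0.0, 2.79]
wrist_force: [0.8, -0.1, -0.2]
opening: -0.0001
finger_force: 0.0
```

```bash
python3 - <<'E'
from h import *
_,a=shot('scene','s2.png');_,b=shot('wrist','w2.png')
cv2.imwrite('pics/c2.png',np.hstack([cv2.resize(a[150:290,190:350],(400,350),interpolation=2),cv2.resize(b,(400,350))])[:,:,::-1])
E
```

```text
(no output)
```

View pics/c2.png

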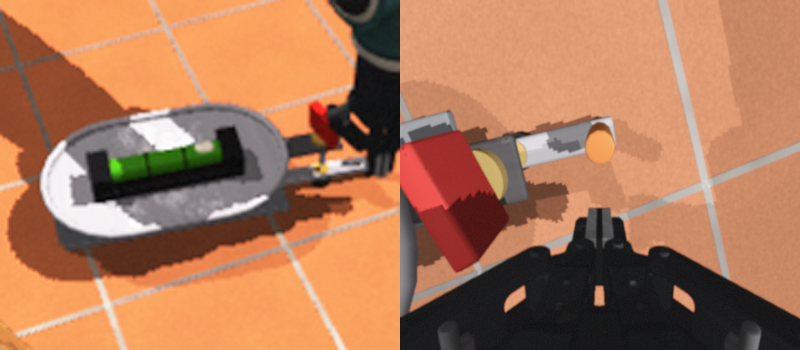

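```bash
python3 - <<'E'
from h import *
c=viewer.calibration('wrist'); print(onz(c,[(280,178)],.063))
e=plan([(.6277,.1186,.2,160,1),(.62,.078,.2,190,1)],[.6277,.1186,.0557,159.9])
E
```

```text
[[0.5877731 0.1336867 0.063    ]]
[[0.0, 0.0, -3.61], [0.0, 0.0, -3.61], [0.0, 0.0, -3.6], [0.0, 0.0, -3.61]] [-0.0, -0.0, -0.1, -0.0]
[[-0.17, -1.02, 0.0], [-0.03, -1.03, -0.0], [0.11, -1.03, -0.0], [0.23, -1.01, -0.0]] [-7.5, -7.5, -7.5, -7.5]
end [0.62  0.078 0.2  ] 190.0
```

Call:
move_arm([
  [0,0,-3.6],
  [0,0,-3.6],
  [0,0,-3.6],
  [0,0,-3.6],
  [-0.2,-1,0],
  [0,-1,0],
  [0.1,-1,0],
  [0.2,-1,0],
  [0,0,0],
  [0,0,0],
], yaw=[0,0,0,0,-7.5,-7.5,-7.5,-7.5,0,0], hand=0.45)

```text
time_s: 6.0
eef_pos: [0.6206, 0.0785, 0.1993]
eef_rot: [3.141, 0.0, -2.973]
wrist_force: [0.3, 0.7, -0.2]
opening: 0.0383
finger_force: 0.0
```

```bash
python3 - <<'E'
from h import *
c,im=shot('wrist','w3.png'); print(monitor.read_state()['eef_pos'],c['xyz'],c['attitude'])
(s,ce),m=blob(im,'red')[0][0],None; print(s,ce)
E
```

```text
[0.62054017 0.07872705 0.19929309] [0.55559955 0.06770921 0.33474966] [-2.64133992e-01  1.94391597e-04  1.73896664e+00]
[274 125   2   3   3] [274.33333333 126.        ]
```

View pics/w3.png

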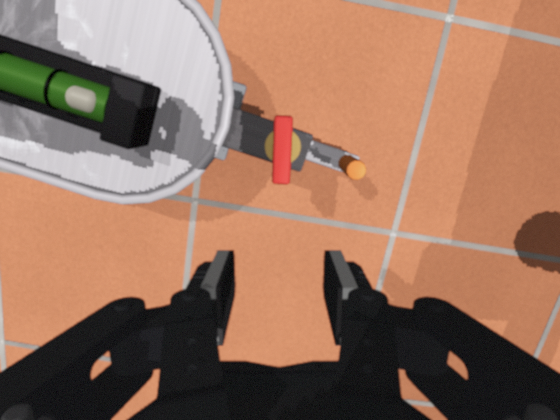

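Wrist view: bar knob at (283,150), almost along the image vertical. The post at (356,170) is in line past the knob arm, so the leg is out.

```bash
python3 - <<'E'
from h import *
c=viewer.calibration('wrist')
p=onz(c,[(283.5,116),(282,184)],.11); print(p,p.mean(0),np.degrees(np.arctan2(*(p[0]-p[1])[1::-1])))
print('post',onz(c,[(356,168)],.063)); 
k=p.mean(0)
# axis of arm from tray: vial line direction
v=onz(c,[(80,97.5),(10,75)],.087); print('vial',v)
print('leg heading from knob', np.degrees(np.arctan2(.1336-.0,1)))
E
```

```text
[[0.55664988 0.0710273  0.11      ]
 [0.59899864 0.07741054 0.11      ]] [0.57782426 0.07421892 0.11      ] -171.42831672313955
post [[0.58591323 0.13391516 0.063     ]]
vial [[ 0.56728378 -0.06750223  0.087     ]
 [ 0.55995564 -0.11622289  0.087     ]]
leg heading from knob 7.609654838462039
```

```bash
python3 - <<'E'
from h import *
s=monitor.read_state();print(np.degrees(s['eef_rot'][2]))
e=plan([(.578,.0742,.2,188.6,2),(.578,.0742,.091,188.6,3)],[*s['eef_pos'],np.degrees(s['eef_rot'][2])+360])
E
```

```text
-170.31667807008932
[[2.13, 0.13, -0.04], [2.14, 0.12, -0.03]] [np.float64(0.5), np.float64(0.6)]
[[0.0, 0.0, 3.63], [0.0, 0.0, 3.64], [0.0, 0.0, 3.63]] [np.float64(-0.0), np.float64(-0.0), np.float64(-0.0)]
end [0.578  0.0742 0.091 ] 188.58
```

Call:
move_arm([
  [2.1,0.1,0],
  [2.1,0.1,0],
  [0,0,0],
  [0,0,2.8],
  [0,0,2.8],
  [0,0,2.7],
  [0,0,2.6],
  [0,0,0],
  [0,0,0],
], yaw=[0.6,0.6,0,0,0,0,0,0,0])

```text
time_s: 6.95
eef_pos: [0.579, 0.0738, 0.0909]
eef_rot: [3.142, -0.0, -2.99]
wrist_force: [-0.9, 0.2, 1.2]
opening: 0.038
finger_force: 0.0
```

Call:
move_arm([
  [0,0,0],
  [0,0,0],
  [0,0,0],
  [0,0,0],
  [0,0,0],
  [0,0,0],
], yaw=[0,0,0,0,0,0], hand=0, force=60)

```text
time_s: 7.55
eef_pos: [0.5791, 0.0738, 0.091]
eef_rot: [3.141, 0.002, -2.989]
wrist_force: [4.2, 4.4, 4.8]
opening: 0.0109
finger_force: 60.8
```

Call:
move_arm([
  [0,0,0.2],
  [0,0,0.2],
  [0,0,0.2],
  [0,0,0.2],
  [0,0,0],
  [0,0,0],
  [0,0,0],
], yaw=[0,0,0,0,0,0,0])

```text
time_s: 8.25
eef_pos: [0.5794, 0.0744, 0.0835]
eef_rot: [3.14, 0.003, -2.988]
wrist_force: [2.9, 10.4, 8.8]
opening: 0.0107
finger_force: 61.2
```

Call:
move_arm([
  [0,0.1,0.1],
  [0,0,0.1],
  [0,0,0],
  [0,0,0],
  [0,0,0],
], yaw=[0,0,0,0,0])

```text
time_s: 8.75
eef_pos: [0.5796, 0.0746, 0.0828]
eef_rot: [-3.141, 0.003, -2.989]
wrist_force: [-1.5, 3.5, 21.6]
opening: 0.0111
finger_force: 63.2
```

Call:
move_arm([
  [0,0,-0.1],
  [0,0,0],
  [0,0,0],
  [0,0,0],
  [0,0,0],
  [0,0,0],
  [0,0,0],
  [0,0,0],
], yaw=[0,0,5,5,5,5,0,0])

```text
time_s: 9.55
eef_pos: [0.5794, 0.0742, 0.0836]
eef_rot: [-3.142, 0.003, 2.945]
wrist_force: [-1.0, -1.0, 19.9]
opening: 0.0109
finger_force: 63.0
```

Call:
move_arm([
  [0,0,0],
  [0,0,0],
  [0,0,0],
  [0,0,0],
  [0,0,0],
  [0,0,0],
  [0,0,0],
  [0,0,0],
  [0,0,0],
  [0,0,0],
], yaw=[0,0,0,0,0,0,0,0,0,0])

```text
time_s: 10.55
eef_pos: [0.5795, 0.0742, 0.0836]
eef_rot: [-3.142, 0.003, 2.945]
wrist_force: [-1.2, -1.2, 19.8]
opening: 0.0106
finger_force: 63.0
```

Call:
move_arm([
  [0,0,0],
  [0,0,0],
  [0,0,0],
  [0,0,0],
  [0,0,0],
  [0,0,0],
  [0,0,0],
  [0,0,0],
  [0,0,0],
  [0,0,0],
], yaw=[0,0,0,0,0,0,0,0,0,0])

```text
time_s: 11.55
eef_pos: [0.5795, 0.0742, 0.0836]
eef_rot: [-3.142, 0.003, 2.945]
wrist_force: [-1.4, -1.1, 20.2]
opening: 0.0109
finger_force: 63.0
```

```bash
python3 - <<'E'
from h import *
_,a=shot('scene','s4.png');_,b=shot('wrist','w4.png');_,t=shot('top','t4.png')
cv2.imwrite('pics/c4.png',np.hstack([cv2.resize(a[180:250,200:300],(500,350),interpolation=2),cv2.resize(b,(300,350)),])[:,:,::-1])
E
```

```text
(no output)
```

View pics/c4.png

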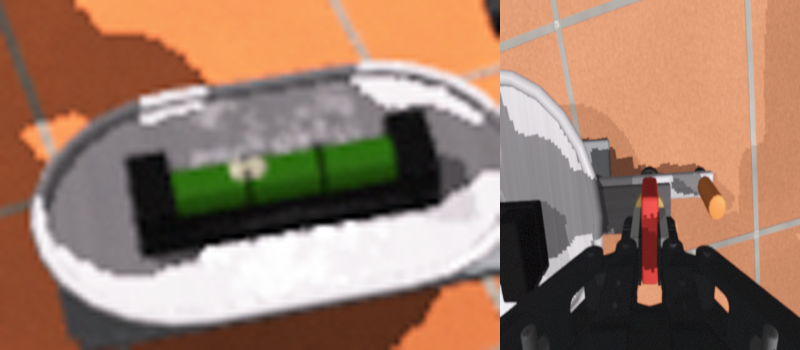

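Scene crop: the bubble is at (248,168), on the far black line. The lines are at x=250 and 322 (39 mm apart), so it's about 20 mm short of centre and needs about 0.85 rad more clockwise at a slightly lower force.

Call:
move_arm([
  [0,0,-0.05],
  [0,0,-0.03],
  [0,0,-0.03],
  [0,0,-0.03],
  [0,0,-0.03],
  [0,0,-0.03],
  [0,0,-0.03],
  [0,0,-0.03],
  [0,0,-0.02],
  [0,0,0],
], yaw=[0,6,6,6,6,6,6,6,6,0])

```text
time_s: 12.7
eef_pos: [0.5788, 0.0733, 0.0856]
eef_rot: [-3.141, 0.003, 2.103]
wrist_force: [-4.4, -9.2, 16.1]
opening: 0.0105
finger_force: 62.4
```

Call:
move_arm([
  [0,0,0],
  [0,0,0],
  [0,0,0],
  [0,0,0],
  [0,0,0],
  [0,0,0],
  [0,0,0],
  [0,0,0],
  [0,0,0],
  [0,0,0],
], yaw=[0,0,0,0,0,0,0,0,0,0])

```text
time_s: 13.7
eef_pos: [0.5788, 0.0733, 0.0856]
eef_rot: [-3.141, 0.003, 2.107]
wrist_force: [-4.0, -8.7, 17.3]
opening: 0.011
finger_force: 62.4
```

Call:
move_arm([
  [0,0,0],
  [0,0,0],
  [0,0,0],
  [0,0,0],
  [0,0,0],
  [0,0,0],
  [0,0,0],
  [0,0,0],
  [0,0,0],
  [0,0,0],
], yaw=[0,0,0,0,0,0,0,0,0,0])

```text
time_s: 14.7
eef_pos: [0.5788, 0.0733, 0.0856]
eef_rot: [-3.141, 0.003, 2.107]
wrist_force: [-3.4, -9.1, 16.5]
opening: 0.011
finger_force: 62.4
```

Call:
move_arm([
  [0,0,0],
  [0,0,0],
  [0,0,0],
  [0,0,0],
  [0,0,0],
  [0,0,0],
  [0,0,0],
  [0,0,0],
  [0,0,0],
  [0,0,0],
], yaw=[0,0,0,0,0,0,0,0,0,0])

```text
time_s: 15.7
eef_pos: [0.5788, 0.0733, 0.0856]
eef_rot: [-3.141, 0.003, 2.107]
wrist_force: [-3.0, -8.9, 16.4]
opening: 0.0107
finger_force: 62.4
```

```bash
python3 - <<'E'
from h import *
_,a=shot('scene','s5.png');_,t=shot('top','t5.png')
cv2.imwrite('pics/c5.png',np.hstack([cv2.resize(a[190:240,220:290],(420,300),interpolation=2),cv2.resize(t[190:235,265:322],(380,300),interpolation=2),])[:,:,::-1])
E
```

```text
(no output)
```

View pics/c5.png

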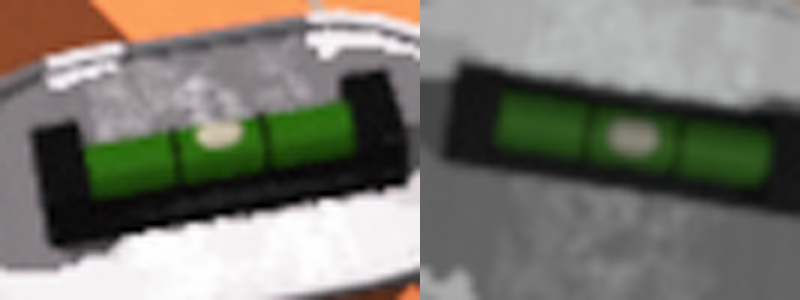

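In both views the bubble sits midway between the lines (scene: 220 against lines at 177 and 263; top: 634 against 588 and 678), and the press force is steady at about 16 N.

```bash
python3 -c "
from rig import order
print(order.job_done())"
```

```text
the job is handed in; nothing more can be done
None
```

The job is handed in: the leg is snapped fully out, and the arm still grips the knob, holding the tray down at about 16 N with the bubble centred to about 1 mm. The glasses, teapot, canister and spoon block were not touched.

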